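# Seat a glazed medallion in its painting jig and latch it

### The job

With the fingertips only, gently push the blue glazed medallion across the plywood jig until it drops over the edge into the round recess and lies flat on the bottom; then push the red turn button round by its pin until it reaches its stop, pointing over the medallion, so that it keeps it in. Do not pinch or lift the medallion, and leave everything else where it is, including the small glaze pot on the jig.

Things in the scene. Friction and masses are not known exactly. Their poses are not given: they have to be found in the camera images.
- medallion: the loose blue glazed ceramic disc with a white ring and black dot on top, 72 mm in diameter, 10 mm thick, about 80 g. Origin: centre of its underside; z up. It starts lying flat on the top face of the jig, clear of the recess. Fragile: over 30 N from the fingers counts as rough.
- jig: a fixed plywood board 310 mm (its x) by 210 mm (its y) and 20 mm thick, standing on the table at any yaw. Origin: centre of its underside; z up; its top face is 20 mm above the origin. The round recess is at (50, 0) mm, the turn button's pivot at (104.5, 0) mm in its x, y. The medallion starts in its -x half. Flat and smooth but for the recess and the turn button.
- recess (a point): centre of the floor of the round recess, 12 mm above the table. The recess is 77 mm in diameter and 8 mm deep below the jig's top face, with a 1.5 mm chamfer at its mouth and a brown cork-coloured floor; a medallion lying in it stands 2 mm above the jig's top face.
- turn_button (a joint): angle of the red turn button about its upright pivot, rad: 0 (its stop) = pointing from the pivot along the jig's -x over the recess centre; it grows as it swings open towards the jig's +y (pointing direction in the jig's x, y: (-cos a, sin a)), up to 2.4. Starts at 1.4 to 2.2, clear of the recess; turns with light friction (under 1 N at the pin) and stays where it is left.
- button_pin (a point): top centre of the upright wooden pin on the turn button, 34 mm from the pivot. The pin is 10 mm in diameter and stands 26 mm above the bar's top face; its top is 58 mm above the table. Push it sideways with a finger.
- glaze_pot: bystander: a loose white jar with a yellow cap, 32 mm in diameter, 40 mm high, standing upright near the jig's corner at about (125, -75) mm in the jig's x, y. Origin: centre of its underside. Leave it alone.
- spare_disc: bystander: an unglazed terracotta disc of the same size as the medallion, lying on the table. Origin: centre of its underside. Not wanted.
- tub: bystander: green tub with a white lid, 100 mm in diameter, 75 mm high, loose on the table. Origin: centre of its underside.
- brush_cup: bystander: terracotta cup, 72 mm in diameter, 90 mm high, loose on the table. Origin: centre of its underside.
- modelling_tool: bystander: a clay scraper with a wooden handle and flat metal blade, 180 mm long, lying loose on the table to the left.
- rib: bystander: a wooden smoothing rib 90 x 50 x 12 mm, loose on the table to the right. Origin: centre of its underside.
- pivot (a point): the turn button's pivot, at the jig's top face. The button's bar is 8 mm thick, 18 mm wide, reaches 45 mm from the pivot and 9 mm behind it; its underside is 4 mm above the jig's top face, so it passes 2 mm over a seated medallion and is blocked by an unseated one.

How it is judged (in metres and radians):
On the way, in this order (a step that is already met when the one before it is completed fails the run):
1. the medallion lies flat in the recess, with the turn button still open (horizontal distance between medallion and recess below 0.006 m and z of medallion in the frame of recess below 0.002 m and angle between medallion's own z axis and vertical below 0.04 rad and value of joint turn_button above 0.9 rad), for 0.2 s.
2. the turn button is at its stop over the medallion (value of joint turn_button below 0.2 rad), for 0.2 s.
At the end, for the whole second after the job is handed in: The medallion lies at rest flat on the recess floor (within 2 mm in height, 6 mm in the plane, 0.04 rad of level, right side up), and the turn button is within 0.2 rad of its stop, pointing over it (horizontal distance between medallion and recess below 0.006 m and z of medallion in the frame of recess below 0.002 m and angle between medallion's own z axis and vertical below 0.04 rad and linear speed of medallion below 0.01 m/s and value of joint turn_button below 0.2 rad); the robot touches nothing.
It fails at once if the medallion is lifted (its underside more than 12 mm above the jig's top face) or tipped up by more than 0.5 rad (z of medallion in the frame of jig above 0.032 m or angle between medallion's own z axis and vertical above 0.5 rad).
It fails at once if the fingers squeeze or strike the medallion with more than 30 N (contact force between the fingers and medallion above 30 N).
It fails at once if a bystander is moved by more than 15 mm or the glaze pot is tipped (distance of any of glaze_pot, spare_disc, tub, brush_cup, modelling_tool, rib from where it was at the start of the episode above 0.015 m or angle between glaze_pot's own z axis and vertical above 0.4 rad).
It also fails if it takes over 51 s, if anything falls off the work surface, if the arm or the gripper's body presses on something with over 40 N, if the wrist force passes 120 N, or if a joint passes its speed limit or range.

### The arm

A 6-joint arm with a two-finger parallel gripper is mounted at the origin on the work surface. World frame = base frame: x ahead of the robot, y to its left, z up, the work surface at z = 0. Lengths are in m, angles in degrees, forces in N, time in s.
With the tool pointing down it reaches from about 0.275 to 0.875 m from the base axis. Payload 12.5 kg.
Tool frame: the origin (TCP) lies midway between the tips of the shut fingers; the grasp point (between the pads) lies 19 mm behind it; z points along the fingers, y is the direction in which the jaws open and shut (so a half turn about z gives the same grasp; the last joint's range is limited). The gripper opens to 85 mm and grips with 20 to 120 N. Pads are 22 mm wide; open, the fingers measure 114 mm over their backs; the gripper's body (76 mm by 85 mm) begins 54 mm behind the grasp point. The pads swing forward as they close: fully open they stand 13 mm farther back than shut.
Start: joints at [-75.837, 20.094, 94.641, -0, 65.266, -4.847], TCP at [0.179, -0.52, 0.231] pointing down, gripper open.
Joint ranges: [-157.81, 157.81], [-45, 120.19], [0.68, 151.7], [-89.99, 269.99], [4.06, 180], [-164.3, 164.3]. Speed limits (degrees/s): [127.2, 127.2, 159.86, 180, 180, 180].

### API

Orientations are given as a 3x3 rotation matrix whose columns are the frame's x, y, z axes.
In Python, from plant import ctrl gives the robot as it stands. The module is installed in compiled form; this text tells all that it offers. Calls block until the motion is done:
- ctrl.reach(position, orientation): joint-space move of the TCP to a pose.
- ctrl.servo_line(position, speed=0.15, orientation=None): straight line of the TCP; orientation=None keeps the orientation; speed is the mean speed in m/s.
- ctrl.movej(angles): joint-space move.
- ctrl.gripper_to(opening, grip_force=None): finger opening in m; grip_force is the grip in N (None keeps the last); returns when the fingers have stopped.
- ctrl.sleep(seconds).
- ctrl.ik(position, orientation): joint angles nearest the present ones, or None.
- ctrl.get_obs(): the state.
- ctrl.read_camera(name): name is "scene" or "top" or "wrist"; returns a dict with "color" (420x560x3 uint8, blue, green, red), "z_map" (420x560 float32, m along the optical axis (not along the pixel's ray), 0 where there is no reading), "fx", "fy", "cx", "cy" (pixels), "xyz" and "rotation" of the camera in the world. Camera axes: x right, y up, looking along -z (the intrinsics and any distortion apply to the point x, -y, -z); pixel columns grow to the right and rows downward; lengths in m; the calibration is good to about 2 mm. A picture is of the moment at which its call begins.
A pose or a line that the arm cannot do raises ctrl.MotionError and nothing moves.
- ctrl.finish_job(): hands the job in, once; it reports no verdict.
The state is a dict: "t": time; "qpos": joint angles; "joint_vel": joint speeds; "joint_torque": joint torques, N m; "eef_pos": TCP position; "tcp_rot": TCP orientation; "ft_force": force on the tool from outside, world axes, zero at the start; "torque": the same for the moment, N m; "gripper_width": finger opening in m.
Only numpy, scipy, OpenCV 4.12 (cv2) and the standard library are available. Lean on these libraries where they do the work, as an engineer would, in place of code of your own. Each camera call takes 0.05 s, during which the arm holds its last target.

## Working session

There is one attempt and no reset: what is moved stays moved. The work goes in short steps, each a Python script; the robot and the scene stay as the last script left them, time stands still between calls to the robot, and variables do not carry over. Pictures are saved under pics/ and viewed, and the job is handed in when it is done.

```bash
mkdir -p pics; ls
python3 - <<'E'
from plant import ctrl
import cv2
o=ctrl.get_obs();print(o['t'],o['eef_pos'],o['gripper_width'])
for n in("top","scene"):
    d=ctrl.read_camera(n);cv2.imwrite(f"pics/{n}0.png",d["color"]);print(n,d["fx"],d["fy"],d["cx"],d["cy"],d["xyz"],d["rotation"],[k for k in d])
E
```

```text
pics
0.0 [ 0.17908419 -0.51966089  0.23074341] 0.0855096697120042
top 504.4894914155747 504.4894914155747 275.43673860436576 208.03981002578078 [ 0.29284584 -0.00372933  1.57420814] [[-1.41415010e-02  9.87800864e-01 -1.55078917e-01]
 [-9.99899945e-01 -1.39173332e-02  2.53117746e-03]
 [ 3.42014311e-04  1.55099195e-01  9.87898842e-01]] ['color', 'z_map', 'fx', 'fy', 'cx', 'cy', 'xyz', 'rotation']
scene 458.4448807756911 458.4448807756911 287.7074246378764 207.28624886955618 [1.42627396 0.12647669 0.87665256] [[-0.12912003 -0.65051529  0.74843695]
 [ 0.99152421 -0.07372415  0.10697888]
 [-0.01441352  0.75590648  0.65452093]] ['color', 'z_map', 'fx', 'fy', 'cx', 'cy', 'xyz', 'rotation']
```

View pics/top0.png

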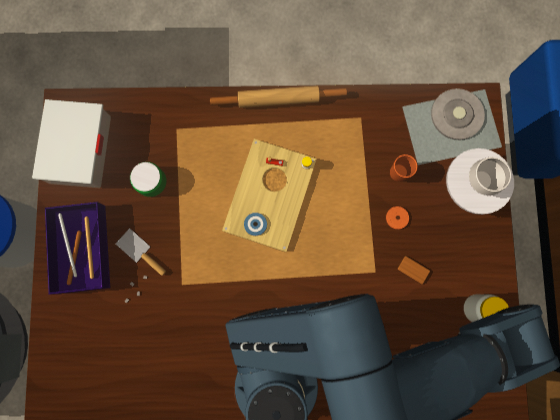

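View pics/scene0.png

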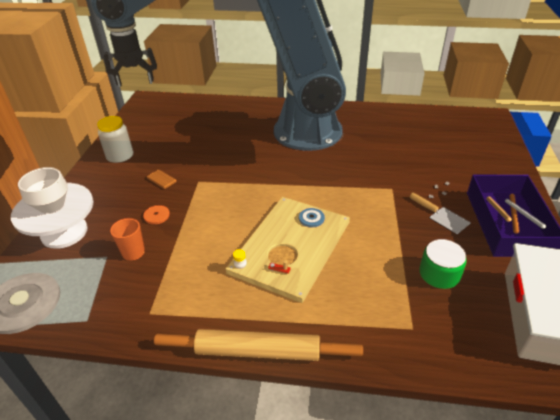

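The top view shows the jig in the middle, with the medallion at (256,224), the recess at (275,180), the button at (275,161) and the pot at (308,162). Next I turn these pixels into world positions.

```bash
cat > h.py <<'E'
import numpy as np, cv2
from plant import ctrl
def ray(d,uv,h):
    u,v=uv
    r=d["rotation"]@np.array([(u-d["cx"])/d["fx"],-(v-d["cy"])/d["fy"],-1.0]); c=np.asarray(d["xyz"])
    return (c+r*(h-c[2])/r[2])[:2]
def proj(d,p):
    q=d["rotation"].T@(np.asarray(p)-d["xyz"]); return np.array([d["cx"]+d["fx"]*q[0]/-q[2], d["cy"]-d["fy"]*q[1]/-q[2]])
def blobs(m,n=3,mn=8):
    c,_=cv2.findContours(m.astype(np.uint8)*255,cv2.RETR_EXTERNAL,cv2.CHAIN_APPROX_NONE)
    return [k for k in sorted(c,key=cv2.contourArea,reverse=True)[:n] if cv2.contourArea(k)>mn]
def hsv(d): return cv2.cvtColor(d["color"],cv2.COLOR_BGR2HSV)
E
python3 - <<'E'
from h import *
for n in("top","scene"):
    d=ctrl.read_camera(n)
    im=d["color"]
    x,y,w,h=(210,130,120,130) if n=="top" else (210,185,160,125)
    cv2.imwrite(f"pics/{n}crop.png",cv2.resize(im[y:y+h,x:x+w],None,fx=4.5,fy=4.5,interpolation=cv2.INTER_NEAREST))
    H=hsv(d)
    roi=np.zeros(H.shape[:2],bool);roi[y:y+h,x:x+w]=1
    ms={'blue':((H[...,0]>95)&(H[...,0]<130)&(H[...,1]>60)&roi,.03),'red':(((H[...,0]<6)|(H[...,0]>172))&(H[...,1]>150)&roi,.032),
     'yellow':((H[...,0]>24)&(H[...,0]<34)&(H[...,1]>200)&(H[...,2]>150)&roi,.06)}
    for k,(m,hh) in ms.items():
        for c in blobs(m,2):
            e=cv2.fitEllipse(c); b=c.reshape(-1,2).mean(0)
            print(n,k,cv2.contourArea(c),e,ray(d,e[0],hh))
E
```

```text
top blue 354.0 ((255.0065155029297, 223.83949279785156), (20.84233283996582, 21.733356475830078), 82.62733459472656) [0.48683504 0.05599615]
top red 25.5 ((273.8258972167969, 161.49261474609375), (4.207462787628174, 17.660423278808594), 100.07725524902344) [ 0.68293941 -0.00471553]
top yellow 49.0 ((306.11346435546875, 160.7524871826172), (7.5062713623046875, 8.667055130004883), 78.7716064453125) [ 0.67680159 -0.10428409]
scene blue 61.5 ((311.354736328125, 216.48141479492188), (15.957036972045898, 22.119735717773438), 96.09957122802734) [0.48917079 0.05783306]
scene yellow 78.5 ((239.4319305419922, 254.31529235839844), (9.230743408203125, 11.91452407836914), 115.9793472290039) [ 0.67941981 -0.10137337]
```

View pics/topcrop.png

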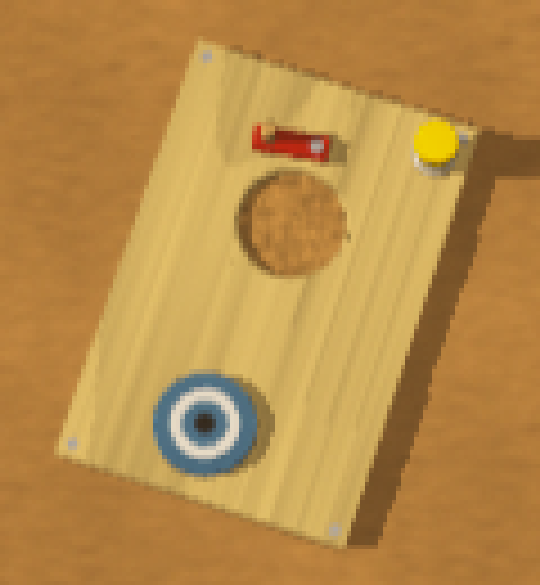

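View pics/scenecrop.png

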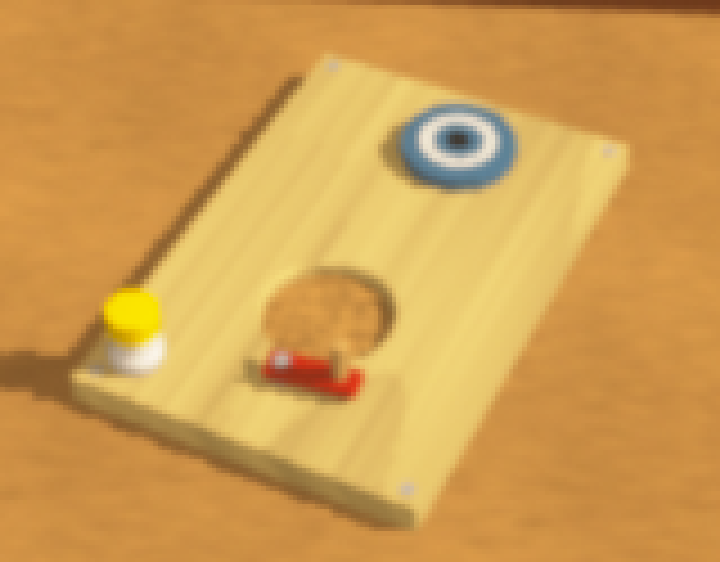

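Run:
```python
from h import *
d=ctrl.read_camera("top")
C=[ray(d,np.array(p)/4.5+np.array([210,130])-.4,.02) for p in [(203,38),(480,122),(345,548),(58,455)]]
print(np.array(C))
ex=(C[0]-C[3]+C[1]-C[2]);print(np.degrees(np.arctan2(ex[1],ex[0])),[np.linalg.norm(C[i]-C[i-1]) for i in range(4)])
print(np.mean(C,0))
yaw=np.arctan2(ex[1],ex[0]);o=ctrl.get_obs();print(o['tcp_rot'])
c,s=np.cos(yaw),np.sin(yaw)
for k in (1,-1):
    R=np.array([[k*c,k*s,0],[k*s,-k*c,0],[0,0,-1]]).astype(float)
    print(k,ctrl.ik([.58,0,.3],R))
d=ctrl.read_camera("wrist");cv2.imwrite("pics/w0.png",d["color"]);print(d["xyz"]-o["eef_pos"],d["rotation"],d["fx"])
```

```text
[[ 0.763602    0.05515877]
 [ 0.6996475  -0.13942564]
 [ 0.40138216 -0.03912315]
 [ 0.46807769  0.15723187]]
-18.820154338527058 [np.float64(0.31265561836864586), np.float64(0.2048249731957153), np.float64(0.31467888973888847), np.float64(0.20737306873881006)]
[0.58317734 0.00846046]
[[ 9.45449771e-01  3.25767887e-01 -1.17471596e-04]
 [ 3.25767902e-01 -9.45449622e-01  5.35556433e-04]
 [ 6.34036110e-05 -5.44610182e-04 -9.99999850e-01]]
1 [-4.59847615e+00  1.98655828e+01  8.50618742e+01 -2.54444375e-14
  7.50725430e+01  1.04221678e+02]
-1 [-4.59847615e+00  1.98655828e+01  8.50618742e+01 -2.54444375e-14
  7.50725430e+01 -7.57783218e+01]
[0.07407448 0.02641952 0.14209792] [[ 3.25074743e-01  8.99009861e-01  2.93441104e-01]
 [-9.45688275e-01  3.08926567e-01  1.01183312e-01]
 [ 3.13042585e-04 -3.10395950e-01  9.50607309e-01]] 378.1694948690982
```

```bash
cat >> h.py <<'E'
yaw0=np.radians(-18.8)
def Rt(yaw,k=1):
    c,s=np.cos(yaw),np.sin(yaw)
    return np.array([[k*c,k*s,0],[k*s,-k*c,0],[0,0,-1.]])
E
python3 - <<'E'
from h import *
ctrl.reach([.56,.015,.27],Rt(yaw0))
ctrl.gripper_to(.04,20)
o=ctrl.get_obs();print(o['t'],o['eef_pos'],o['ft_force'],o['gripper_width'])
d=ctrl.read_camera("wrist");cv2.imwrite("pics/w1.png",d["color"]);np.savez("w1.npz",**d)
E
```

```text
3.15 [0.55999081 0.01497203 0.27000094] [-0.21830427 -0.22991834  0.26969766] 0.04017705541060625
```

View pics/w1.png

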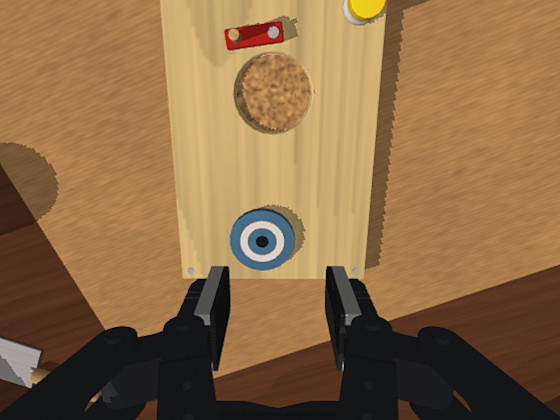

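The wrist view shows the medallion at (262,240), the recess at (274,92), the button pivot at (273,32) and the pin top at (234,34).

Run:
```python
from h import *
d=dict(np.load("w1.npz")); H=hsv(d); h,s,v=[H[...,i].astype(int) for i in range(3)]
roi=np.zeros(h.shape,bool);roi[:275,150:400]=1
c=blobs((h>95)&(h<130)&(s>60)&roi,1)[0];e=cv2.fitEllipse(c);print('disc',e,ray(d,e[0],.03))
w=(h<70)|(h>130)|(s<60)
r2=np.zeros_like(roi);r2[200:275,225:305]=1
c=blobs((v<60)&r2,4,15)
for k in c: 
    e=cv2.fitEllipse(k);print('dot',cv2.contourArea(k),e,ray(d,e[0],.03))
wm=(s<50)&(v>150)&r2
for k in blobs(wm,1): e=cv2.fitEllipse(k);print('ring',e,ray(d,e[0],.03))
r3=np.zeros_like(roi);r3[48:138,225:322]=1
print(H[90,270],H[90,340],H[160,270])
im=cv2.resize(d["color"][0:140,150:400],None,fx=3.2,fy=3.2,interpolation=cv2.INTER_CUBIC);cv2.imwrite("pics/w1c.png",im)
# jig edges: wood row scans
wood=(h>=20)&(h<32)&(v>150)&(s>60)
L=[];R=[]
for r in range(60,262,4):
    x=np.where(wood[r,150:400])[0]+150
    L.append(ray(d,(x[0]-.5,r),.02));R.append(ray(d,(x[-1]+.5,r),.02))
for E in(L,R):
    f=cv2.fitLine(np.array(E,np.float32),cv2.DIST_HUBER,0,.01,.01).ravel();print(np.degrees(np.arctan2(f[1],f[0])),f)
print(ray(d,(273,32),.034),ray(d,(234,34),.058))
```

```text
disc ((261.84442138671875, 238.9685821533203), (60.229774475097656, 63.455936431884766), 92.0006103515625) [0.48916505 0.05673495]
dot 88.5 ((261.6379699707031, 241.1238555908203), (10.263157844543457, 11.171205520629883), 94.81379699707031) [0.4868415  0.05780001]
dot 20.5 ((226.46612548828125, 270.656982421875), (3.4120705127716064, 8.842576026916504), 178.52615356445312) [0.46581318 0.10716401]
ring ((261.6679992675781, 240.9790802001953), (40.108726501464844, 43.44185256958008), 94.52395629882812) [0.48699215 0.05771163]
[ 16 142 169] [ 20 112 201] [ 19 113 217]
-19.178267 [ 0.94450104 -0.32850844  0.59730107  0.11684772]
-19.348581 [ 0.94352037 -0.33131453  0.54232913 -0.08370261]
[ 0.67949115 -0.02185514] [0.68591398 0.01097316]
```

View pics/w1c.png

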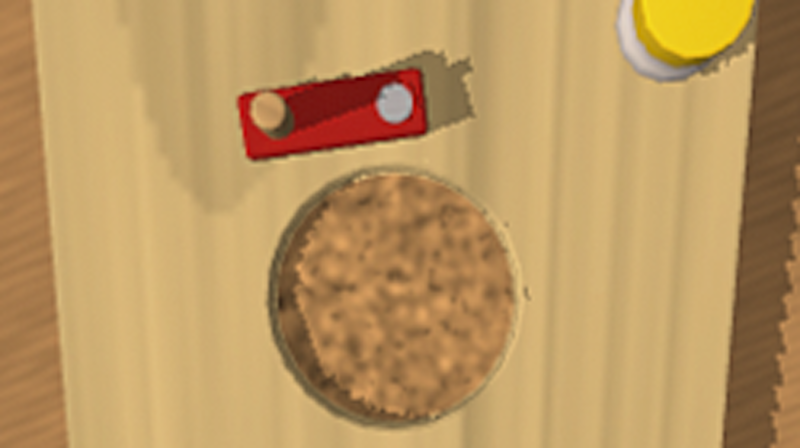

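Run:
```python
from h import *
d=dict(np.load("w1.npz"))
yaw=np.radians(-19.26);ex=np.array([np.cos(yaw),np.sin(yaw)]);ey=np.array([-ex[1],ex[0]])
# recess mouth: back-project 4 extreme points
P=[ray(d,(150+u/3.2-.3,v/3.2-.3),.02) for u,v in[(268,296),(522,296),(395,165),(395,428)]]
r=np.array([(P[0]+P[1])/2,(P[2]+P[3])/2]);print(r,np.linalg.norm(P[0]-P[1]),np.linalg.norm(P[2]-P[3]))
L=np.array([.59730107,.11684772]);R=np.array([.54232913,-.08370261]);m=(L+R)/2
print('width',(L-R)@ey,'recess y off midline',(r-m)@ey)
rc=r.mean(0); pv=ray(d,(150+395/3.2-.3,102/3.2-.3),.034); pin=ray(d,(150+268/3.2-.3,108/3.2-.3),.058)
dc=ray(d,(261.65,241.0),.03)
for n,p in(('pivot',pv),('pin',pin),('disc',dc)): print(n,p,(p-rc)@ex,(p-rc)@ey)
# finger tips
z=pin-pv; print('a',np.arctan2(z@ey,-(z@ex)),np.linalg.norm(z))
```

```text
[[ 0.62968314 -0.00466492]
 [ 0.62835832 -0.00420642]] 0.07863452577613168 0.07789769523482591
width 0.20745861373816663 recess y off midline [-0.00030105 -0.0003052 ]
pivot [ 0.67978497 -0.02208918] 0.05374615198316551 7.938752209746269e-05
pin [0.6864678  0.01126511] 0.04905285733343716 0.033771251236016764
disc [0.48697521 0.05773853] -0.1546039366211585 0.011839910961596263
a 1.432386469856863 0.03401718235225369
```

```bash
cat >> h.py <<'E'
yaw=np.radians(-19.26);ex=np.array([np.cos(yaw),np.sin(yaw)]);ey=np.array([-ex[1],ex[0]])
rc=np.array([.62902,-.00444]); pv=np.array([.67978,-.02209]); dc=np.array([.48698,.05774])
def W(x,y,z): return np.r_[rc+x*ex+y*ey,z]
hd=np.arctan2(*(rc-dc)[::-1]); Rp=Rt(hd); u=np.array([np.cos(hd),np.sin(hd)])
E
python3 - <<'E'
from h import *
ctrl.reach(W(-.078,0,.07),Rp)
ctrl.servo_line(W(-.078,0,.03),.1)
ctrl.sleep(.2)
f0=ctrl.get_obs()['ft_force'][2]
z=.03
while z>.004:
    z-=.001; ctrl.servo_line(W(-.078,0,z),.03); o=ctrl.get_obs(); f=o['ft_force'][2]-f0
    if abs(f)>2.5: break
print(z,f,o['eef_pos'],o['t'])
ctrl.servo_line(W(-.078,0,.07),.15)
ctrl.reach(np.r_[dc-u*.062,.07],Rp)
print(ctrl.get_obs()['t'])
E
```

```text
0.017999999999999988 7.954548422592037 [0.55549984 0.02127709 0.01854253] 7.7667
8.8833
```

Run:
```python
from h import *
z=.0215
ctrl.servo_line(np.r_[dc-u*.062,z],.1)
ctrl.servo_line(np.r_[dc-u*.035,z],.04)
print(ctrl.get_obs()['ft_force'])
ctrl.servo_line(np.r_[dc+u*.065,z],.06)
o=ctrl.get_obs();print(o['t'],o['ft_force'],o['eef_pos'])
d=ctrl.read_camera("wrist");cv2.imwrite("pics/w2.png",d["color"]);np.savez("w2.npz",**d)
```

```text
[0.46481028 0.03816694 0.16029292]
12.1583 [-0.29054049  0.3969065  -0.06441269] [0.54639234 0.03176023 0.02151284]
```

View pics/w2.png

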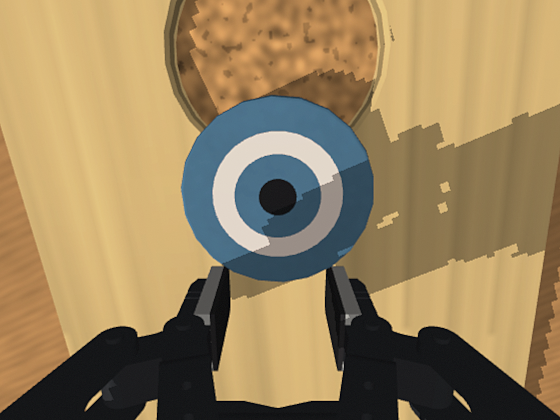

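The medallion sits in the cradle with its dot at (277,196). The recess mouth lies ahead, spanning columns 165 to 384 at about row 35. Next I check the lateral alignment.

Run:
```python
from h import *
d=dict(np.load("w2.npz")); n=np.array([-u[1],u[0]])
cv2.imwrite("pics/w2c.png",cv2.resize(d["color"][0:140,150:400],None,fx=3.2,fy=3.2))
H=hsv(d)
m=np.zeros(H.shape[:2],bool);m[90:285,175:380]=1
dot=blobs((H[...,2]<50)&m&(np.arange(420)[:,None]<230),1)[0];e=cv2.fitEllipse(dot);p=ray(d,e[0],.03)
t=ctrl.get_obs()['eef_pos'][:2]
print('dot',e[0],p,'rel tcp',(p-t)@u,(p-t)@n)
for row,a,b in((20,165.5,384),(35,164.5,384.5),(50,166,383)):
    q=(ray(d,(a,row),.02)+ray(d,(b,row),.02))/2; print((q-t)@n, (q-p)@n, np.linalg.norm(ray(d,(a,row),.02)-ray(d,(b,row),.02)))
print('rc est rel p',(rc-p)@u,(rc-p)@n)
```

```text
dot (277.31170654296875, 196.67630004882812) [0.58259959 0.01577243] rel tcp 0.03953409656401263 -0.00012264019275069066
0.0007215990698846292 0.0008442392626353233 0.07504918548906156
0.0008202305155403378 0.000942870708291025 0.07641407042546759
0.0008334040183246572 0.0009560442110753513 0.0762292357796539
rc est rel p 0.05062989791513307 9.962403044986093e-05
```

View pics/w2c.png

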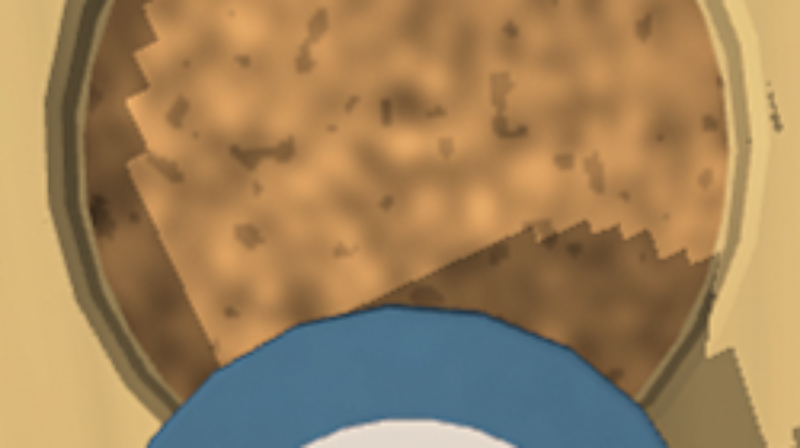

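Run:
```python
from h import *
z=.0215; b=dc+u*.065
ctrl.servo_line(np.r_[b+u*.040,z],.05)
for s in (.044,.047,.049,.051):
    ctrl.servo_line(np.r_[b+u*s,z],.02)
    o=ctrl.get_obs();print(s,o['t'],o['ft_force'])
d=ctrl.read_camera("wrist");cv2.imwrite("pics/w3.png",d["color"]);np.savez("w3.npz",**d)
```

```text
0.044 13.5083 [0.55811187 0.75343033 0.32228383]
0.047 13.8083 [-0.17713133  0.83007971 -0.25177566]
0.049 14.0583 [ 0.08554532  0.67284021 -0.16886892]
0.051 14.3083 [-0.02566797  1.23346939  0.45543791]
```

View pics/w3.png

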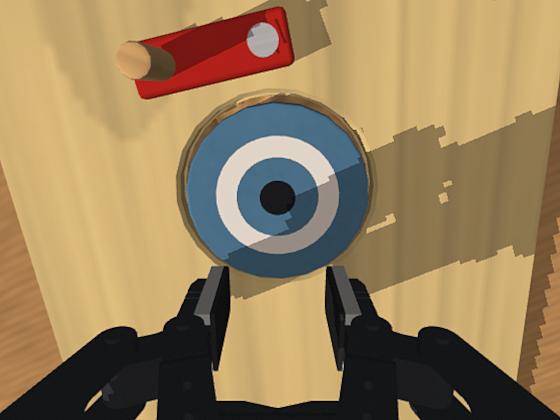

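The medallion looks dropped: its image is about 4 % smaller and a rim of the mouth shows all round. I check its height and tilt from depth.

```bash
cat >> h.py <<'E'
def plane(d,cu,cv,r,full=False):
    vv,uu=np.mgrid[0:420,0:560]; z=d["z_map"]; m=((uu-cu)**2+(vv-cv)**2<r*r)&(z>0)
    u_,v_,zz=uu[m],vv[m],z[m].astype(float)
    P=np.stack([(u_-d["cx"])/d["fx"]*zz,-(v_-d["cy"])/d["fy"]*zz,-zz],1)@d["rotation"].T+d["xyz"]
    c=np.median(P,0);A=np.c_[P[:,:2]-c[:2],np.ones(len(P))]
    s=np.linalg.lstsq(A,P[:,2],rcond=None)[0];return s
E
python3 - <<'E'
from h import *
for f in("w2","w3"):
    d=dict(np.load(f+".npz")); print(f,'disc',plane(d,277,190,70), 'board',plane(d,120,230,25),plane(d,440,260,25))
E
```

```text
w2 disc [-0.00189414  0.00029891  0.02993036] board [-0.00122351 -0.0090662   0.01947031] [0.0054671  0.00392449 0.01949645]
w3 disc [-2.36777291e-03  5.68181633e-05  2.18752743e-02] board [ 0.00126195 -0.00832773  0.01947933] [0.00764166 0.00334334 0.01949579]
```

The medallion is seated: its top is at 21.9 mm and it is level. Next I back off, shut the fingers and go round to the far side of the pin.

```bash
cat >> h.py <<'E'
def finger(a,gap,z):  # TCP pose with pad face 'gap' behind the pin
    t=np.array([np.sin(a),np.cos(a)]); p=.034*np.array([-np.cos(a),np.sin(a)])+t*(.016+gap)
    w=t[0]*ex+t[1]*ey
    return np.r_[pv+p[0]*ex+p[1]*ey,z],Rt(np.arctan2(w[1],w[0]))
E
python3 - <<'E'
from h import *
d=dict(np.load("w3.npz")); p=ray(d,(133,60),.058);q=ray(d,(263,40),.034);print(p,q,pv)
zz=p-pv;a=np.arctan2(zz@ey,-(zz@ex));print('a',a,np.linalg.norm(zz))
e=ctrl.get_obs()['eef_pos'];
ctrl.servo_line(np.r_[e[:2]-u*.01,e[2]],.08)
ctrl.servo_line(np.r_[e[:2]-u*.01,.11],.15)
ctrl.gripper_to(0)
P,R=finger(1.43,.015,.11); ctrl.reach(P,R)
o=ctrl.get_obs();print(o['t'],o['eef_pos'],o['qpos'])
d=ctrl.read_camera("wrist");cv2.imwrite("pics/w4.png",d["color"]);np.savez("w4.npz",**d)
E
```

```text
[0.68597585 0.01146064] [ 0.67939263 -0.02176435] [ 0.67978 -0.02209]
a 1.4172602118489181 0.034117946359731734
16.4333 [0.71630666 0.005258   0.10925523] [-3.30146913e+00  4.45171717e+01  7.20196872e+01  2.66068270e-04
  6.35356089e+01  9.79271856e+01]
```

View pics/w4.png

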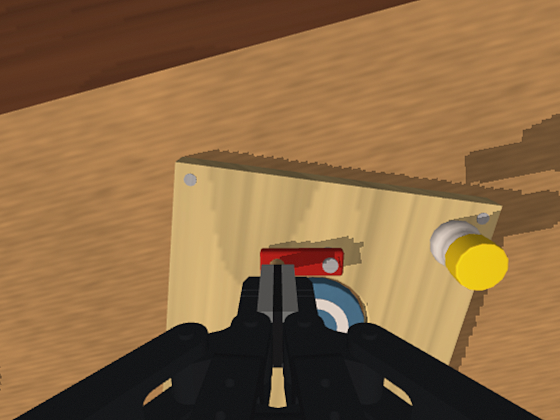

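The shut fingertips at (277,265) line up with the pin radially, and the pot stands well clear. Next I descend and swing the pin along its arc.

Run:
```python
from h import *
P,R=finger(1.43,.015,.042); ctrl.servo_line(P,.1)
print(ctrl.get_obs()['ft_force'])
P,R=finger(1.43,.001,.042); ctrl.servo_line(P,.04)
for a in np.arange(1.3,-.01,-.1):
    P,R=finger(a,0,.042); ctrl.servo_line(P,.04,R); f=ctrl.get_obs()['ft_force']
    print(round(a,2),np.round(f,1))
    if np.linalg.norm(f)>10: break
o=ctrl.get_obs();print(o['t'],o['eef_pos'])
d=ctrl.read_camera("wrist");cv2.imwrite("pics/w5.png",d["color"])
d=ctrl.read_camera("top");cv2.imwrite("pics/t5.png",cv2.resize(d["color"][130:260,210:330],None,fx=4.5,fy=4.5))
```

```text
[ 0.05782052  0.2743004  -0.09216141]
1.3 [-0.8 -0.4  1. ]
1.2 [-0.1 -0.2  0. ]
1.1 [-0.3  0.2  0.2]
1.0 [ 0.5 -1.2 -0.7]
0.9 [-0. -0. -0.]
0.8 [ 0.1  0.2 -0.1]
0.7 [-0.1  0.6 -0.1]
0.6 [ 0.4 -0.  -0.5]
0.5 [ 0.4  0.1 -0.3]
0.4 [ 0.4 -0.4  0.3]
0.3 [ 0.5 -0.1 -0.5]
0.2 [-0.3  0.1 -0.3]
0.1 [ 0.3 -0.  -0.3]
-0.0 [ 1.   0.7 -0.5]
21.3583 [0.6532486  0.00436027 0.04209722]
```

View pics/w5.png

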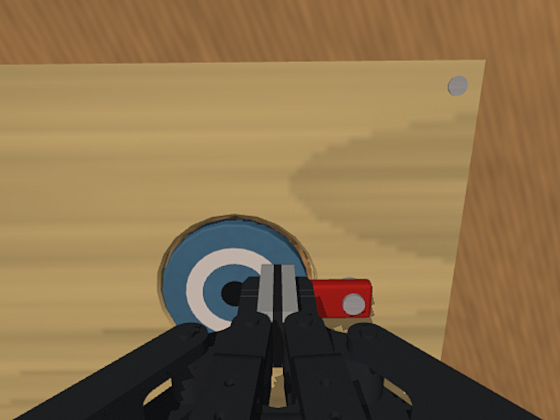

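The button followed and now points over the medallion. I press on lightly until it meets the stop, then retreat and check.

Run:
```python
from h import *
for g in np.arange(.0005,.0041,.0005):
    P,R=finger(0,-g,.042); ctrl.servo_line(P,.02,R); f=ctrl.get_obs()['ft_force']; print(g,np.round(f,1))
    if np.linalg.norm(f)>4: break
P,R=finger(0,.012,.042); ctrl.servo_line(P,.05,R)
P[2]=.13; ctrl.servo_line(P,.15)
ctrl.reach([.56,.015,.27],Rt(yaw))
o=ctrl.get_obs();print(o['t'],o['ft_force'])
d=ctrl.read_camera("wrist");cv2.imwrite("pics/w6.png",d["color"]);np.savez("w6.npz",**d)
im=d["color"][0:140,150:400];cv2.imwrite("pics/w6c.png",cv2.resize(im,None,fx=3.2,fy=3.2,interpolation=cv2.INTER_CUBIC))
```

```text
0.0005 [ 2.5  4.4 -0.6]
24.2333 [ 0.28027144 -0.54556805 -0.94266603]
```

View pics/w6c.png

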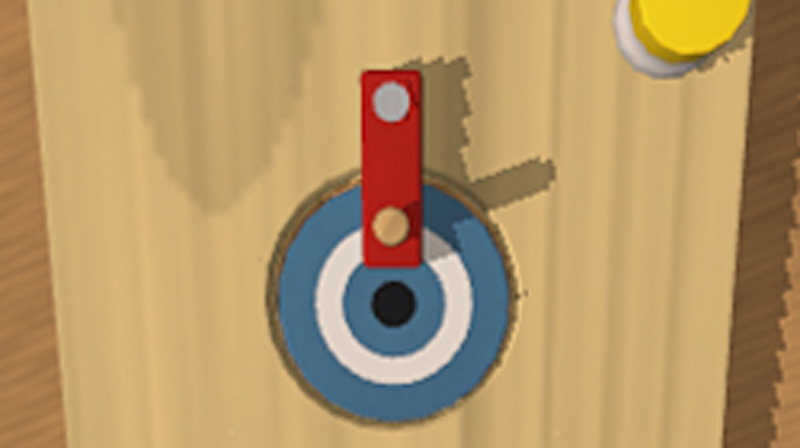

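The button bar now runs from the pivot at (391,102) to the pin at (390,226) in the crop, straight along the jig's axis. The medallion is centred, with its dot at (393,303), and the pot has not moved. One last numeric check, then I hand in.

Run:
```python
from h import *
d=dict(np.load("w6.npz"))
c=lambda x,y:(150+x/3.2-.3,y/3.2-.3)
p=ray(d,c(390,226),.058);q=ray(d,c(391,102),.034);z=p-q
print('a',np.arctan2(z@ey,-(z@ex)),'disc off',(ray(d,c(393,303),.022)-rc)@np.c_[ex,ey],'plane',plane(d,270,104,9),plane(d,255,95,5),plane(d,292,95,5))
ctrl.finish_job()
```

```text
a 0.00308275845343025 disc off [-1.57179384e-03  5.78370653e-05] plane [ 0.02681612 -0.00689425  0.0221994 ] [-0.02640234 -0.00302822  0.02219337] [-0.02250038  0.03914976  0.02204011]
the job is handed in; nothing more can be done
```

I pushed the medallion into the recess with two slightly open fingertips behind its rim, never pinching or lifting it. I then shut the fingers and pushed the button's pin round to its stop. The job is handed in at about 24 s of the 51 s allowed; no verdict is reported.

**Medallion:** its top is at 22 mm, which is the seated height, and it is about 1.6 mm from the recess centre. Just after it dropped, the depth fit showed it level, about 0.002 rad. The final fits used small patches and gave noisier slopes of 0.03 to 0.045 rad, but their heights agree within 0.2 mm, so I read it as flat.

**Turn button:** it is at about 0.00 rad. The wrist force rose to about 5 N when the button met its stop.

**Contact and surroundings:**
- Wrist force stayed under about 1.5 N wherever I read it while pushing the medallion.
- One touch on the jig to find the fingertip height reached about 8 N.
- The glaze pot shows no visible movement in the last wrist picture. I did not re-measure the other bystanders, but the arm did not go near them at low height.
- The arm was clear of everything when I handed in.

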